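Fetch the jar from behind the reagent bottles and weigh it

TASK

The amber jar is to be weighed, but it stands at the back of the bottle carrier with three taller bottles crowded round it. First clear all three bottles out onto the steel tray, standing upright inside its rim; then, with all of them still there, take the jar and stand it in the middle of the balance pan; last, put every bottle back upright in the very cell it came from, leaving the jar on the pan. Set everything down gently (nothing dropped or tipped over) and do not disturb the tube rack, beaker and mortar.

Things in the scene. Friction and masses are not known exactly. Their poses are not given: they have to be found in the camera images.
- bottle_red_center (a point): Loose white plastic bottle with red screw cap and red bands by its label; round body 50 mm across, 76 mm high, shoulder up to 88 mm, cap 30 mm across from 91 to 117 mm (the top) above its base, about 150 g. Point: its centre, half-way up (58.5 mm above its base); z is its upright axis. Starts upright in a cell of the carrier.
- bottle_yellow_center (a point): Loose white plastic bottle with yellow screw cap and yellow bands by its label; round body 50 mm across, 76 mm high, shoulder up to 88 mm, cap 30 mm across from 91 to 117 mm (the top) above its base, about 150 g. Point: its centre, half-way up (58.5 mm above its base); z is its upright axis. Starts upright in a cell of the carrier.
- bottle_green_center (a point): Loose white plastic bottle with green screw cap and green bands by its label; round body 50 mm across, 76 mm high, shoulder up to 88 mm, cap 30 mm across from 91 to 117 mm (the top) above its base, about 150 g. Point: its centre, half-way up (58.5 mm above its base); z is its upright axis. Starts upright in a cell of the carrier.
- jar_center (a point): Loose amber jar with black lid, a plain cylinder 50 mm across, 60 mm high over all, about 130 g. Point: its centre, half-way up (30 mm); z is its upright axis. It starts in the far-side middle cell of the carrier; the three taller bottles stand in the cells left and right of it and in the cell before it.
- carrier: White bottle carrier, fixed: open box 148 x 218 mm, walls 4 mm thick, 40 mm high, a 14 mm lug at each end. Six 70 mm cells, centres at x = -35, +35 and y = -70, 0, +70 mm in its frame, two of them empty; floor 4 mm above the bench; between cells only grey ribs 3 mm thick, tops 9 mm above the bench. Origin: centre of its underside; x (short side) points away from the robot, y along the long side, z up.
- tray: Shallow stainless steel tray, fixed, 264 x 134 mm outside, rim 4 mm thick and 12 mm high, floor 3 mm above the bench: the side area for the bottles, room for three in a row. Origin: centre of its underside; x along its long side, y across it, z up.
- pan_center (a point): Centre of the top of the round steel pan of the white balance, 60 mm above the bench; pan 120 mm across, flat, does not move. The balance (fixed, 230 x 180 mm, housing 46 mm high) has its display on the robot's side, the pan centre 36 mm behind its middle; x points from display to pan, y along the display, z up.
- tube_rack: Bystander: loose white rack with blue-capped sample tubes, 82 x 158 mm, 115 mm high with the tubes, behind the work. Origin: centre of its underside.
- beaker: Bystander: loose clear glass beaker, 50 mm across, 68 mm high, behind the carrier. Origin: centre of its underside.
- mortar: Bystander: loose white porcelain mortar, 100 mm across, 55 mm high, its pestle leaning in it to about 106 mm high. Origin: centre of its underside.

How it is judged:
On the way, in this order (a step that is already met when the one before it is completed fails the run):
1. all three bottles stand upright and released in the steel tray, the jar still in its cell (x of bottle_red_center in the frame of tray between -0.107 and 0.107 m and y of bottle_red_center in the frame of tray between -0.042 and 0.042 m and z of bottle_red_center in the frame of tray between 0.055 and 0.068 m and angle between each of bottle_red_center, bottle_yellow_center, bottle_green_center's own z axis and vertical below 0.12 rad and contact force between the fingers and bottle_red below 0.1 N and x of bottle_yellow_center in the frame of tray between -0.107 and 0.107 m and y of bottle_yellow_center in the frame of tray between -0.042 and 0.042 m and z of bottle_yellow_center in the frame of tray between 0.055 and 0.068 m and contact force between the fingers and bottle_yellow below 0.1 N and x of bottle_green_center in the frame of tray between -0.107 and 0.107 m and y of bottle_green_center in the frame of tray between -0.042 and 0.042 m and z of bottle_green_center in the frame of tray between 0.055 and 0.068 m and contact force between the fingers and bottle_green below 0.1 N and distance of jar_center from where it was at the start of the episode below 0.025 m), for 0.2 s.
2. the jar stands released in the middle of the balance pan while all three bottles are still in the tray (x of bottle_red_center in the frame of tray between -0.107 and 0.107 m and y of bottle_red_center in the frame of tray between -0.042 and 0.042 m and z of bottle_red_center in the frame of tray between 0.055 and 0.068 m and angle between each of bottle_red_center, bottle_yellow_center, bottle_green_center's own z axis and vertical below 0.12 rad and contact force between the fingers and bottle_red below 0.1 N and x of bottle_yellow_center in the frame of tray between -0.107 and 0.107 m and y of bottle_yellow_center in the frame of tray between -0.042 and 0.042 m and z of bottle_yellow_center in the frame of tray between 0.055 and 0.068 m and contact force between the fingers and bottle_yellow below 0.1 N and x of bottle_green_center in the frame of tray between -0.107 and 0.107 m and y of bottle_green_center in the frame of tray between -0.042 and 0.042 m and z of bottle_green_center in the frame of tray between 0.055 and 0.068 m and contact force between the fingers and bottle_green below 0.1 N and horizontal distance between jar_center and pan_center below 0.022 m and z of jar_center in the frame of pan_center between 0.025 and 0.035 m and angle between jar_center's own z axis and vertical below 0.1 rad and contact force between the fingers and jar below 0.1 N), for 0.2 s.
At the end, for the whole second after the job is handed in: Each bottle stands upright, released and at rest in the cell it came from (its centre within 18 mm of where it was at the start, tilt under 0.1 rad); the jar stands upright, released and at rest on the balance pan, its centre within 22 mm of the pan's centre (distance of each of bottle_red_center, bottle_yellow_center, bottle_green_center from where it was at the start of the episode below 0.018 m and angle between each of bottle_red_center, bottle_yellow_center, bottle_green_center, jar_center's own z axis and vertical below 0.1 rad and linear speed of each of bottle_red, bottle_yellow, bottle_green, jar below 0.02 m/s and contact force between the fingers and bottle_red below 0.1 N and contact force between the fingers and bottle_yellow below 0.1 N and contact force between the fingers and bottle_green below 0.1 N and horizontal distance between jar_center and pan_center below 0.022 m and z of jar_center in the frame of pan_center between 0.025 and 0.035 m and contact force between the fingers and jar below 0.1 N); the robot touches nothing.
It fails at once if a bottle or the jar is tipped more than about 35 degrees (angle between any of bottle_red_center, bottle_yellow_center, bottle_green_center, jar_center's own z axis and vertical above 0.6 rad).
It fails at once if a bottle or the jar is dropped (falls out of the fingers' hold faster than 0.8 m/s) ((linear speed of bottle_red above 0.8 m/s and contact force between the fingers and bottle_red below 0.1 N) or (linear speed of bottle_yellow above 0.8 m/s and contact force between the fingers and bottle_yellow below 0.1 N) or (linear speed of bottle_green above 0.8 m/s and contact force between the fingers and bottle_green below 0.1 N) or (linear speed of jar above 0.8 m/s and contact force between the fingers and jar below 0.1 N)).
It fails at once if the tube rack is pushed more than 25 mm or tipped (distance of tube_rack from where it was at the start of the episode above 0.025 m or angle between tube_rack's own z axis and vertical above 0.3 rad).
It fails at once if the beaker is pushed more than 25 mm or tipped (distance of beaker from where it was at the start of the episode above 0.025 m or angle between beaker's own z axis and vertical above 0.3 rad).
It fails at once if the mortar is pushed more than 25 mm or tipped (distance of mortar from where it was at the start of the episode above 0.025 m or angle between mortar's own z axis and vertical above 0.3 rad).
It also fails if it takes over 138 s, if anything falls off the work surface, if the arm or the gripper's body presses on something with over 40 N, if the wrist force passes 120 N, or if a joint passes its speed limit or range.

ROBOT

A 7-joint arm with a two-finger parallel gripper is mounted at the origin on the work surface. World frame = base frame: x ahead of the robot, y to its left, z up, the work surface at z = 0. Lengths are in m, angles in rad, forces in N, time in s.
With the tool pointing down it reaches from about 0.35 to 0.9 m from the base axis. Payload 7.2 kg.
Tool frame: the origin (TCP) lies at the very end of the fingers, on their centre line; the grasp point (between the pads) lies 19 mm behind it; z points along the fingers, y is the line along which they close (so a half turn about z gives the same grasp; the last joint's range is limited). The gripper opens to 88 mm and grips with 3 to 60 N. Pads are 20 mm wide; open, the fingers measure 115 mm over their backs; the gripper's body (75 mm by 178 mm) begins 61 mm behind the grasp point.
Start: joints at [1.245, 0.411, -0.013, 1.596, 0.006, 1.134, -0.082], TCP at [0.159, -0.604, 0.223] pointing down, gripper open.
Joint ranges: [-2.95, 2.95], [-0.29, 1.99], [-1.47, 1.44], [0.14, 2.54], [-1.03, 4.17], [0.13, 1.85], [-2.86, 2.86]. Speed limits (rad/s): [2.39, 2.39, 3.01, 3.01, 3.14, 3.14, 3.14].

INTERFACE

Orientations are given as [roll, pitch, yaw] about the fixed x, y, z axes, in that order (R = Rz(yaw) Ry(pitch) Rx(roll)).
In Python, from plant import ctrl, vision gives the robot as it stands. The module is installed in compiled form; this text tells all that it offers.
- The arm moves only by the tool jog_arm, never from a script. Its argument "deltas" is a list of rows, each an object with "claw": the finger opening in m, from 0 to 0.0878; "dp": the shift along the world's x, y, z in m, a list of three; "twist": the turn about the world's z in degrees. A call has 1 to 20 rows; each row shifts and turns the commanded pose from where the row before left it; what a row does not reach is not made up. A row lasts 1/8 s, in which the tool goes at most 62.5 mm and 10.7 degrees, less where a joint would pass 70% of its speed; a pose out of reach is approached as far as the arm can. A call is refused whole if a number of a shift passes 0.0625 or a number of a turn 10.7, either way. A call with a gripper value outside its range is refused whole. The fingers move at their own pace and stop on an object; "grip_force" is the grip in N (left out, the last holds). Time passes only in rows, so rows that do not move let the fingers close. It gives the time, the measured TCP pose, the force, the opening and the grip force at its end, in the units of the state.
- ctrl.get_state(): the state, without advancing time (a new reading comes with each control period).
- vision.snapshot(name): name is "side" or "top"; returns a dict with "pixels" (400x640x3 uint8, red, green, blue), "mtx" (3x3 intrinsics, pixels), "camera_from_world" (4x4, takes a point from world to camera coordinates). Camera axes: x right, y down, z forward; pixel columns grow to the right and rows downward; lengths in m; the calibration is good to about 2 mm. A picture is of the moment at which its call begins. There is no depth.
- ctrl.sign_off(): hands the job in; it is judged then, once.
The state is a dict: "time": time; "joint_pos": joint angles; "qvel": joint speeds; "tau": joint torques, N m; "eef_pos": TCP position; "ee_rot": TCP orientation; "ft_force": force on the tool from outside, world axes, zero at the start; "torque": the same for the moment, N m; "opening": opening from 0.0 (shut) to 1.0 (fully open); "gripper_force": force on a finger pad.
Only numpy, scipy, OpenCV 4.12 (cv2) and the standard library are available. Lean on these libraries where they do the work, as an engineer would, in place of code of your own. Each camera call takes 0.05 s, during which the arm holds its last target. There are 200 camera calls.

## Working session

There is one attempt and no reset: what is moved stays moved. The work goes in short steps, Python scripts to look and compute and a tool call to move; the robot and the scene stay as the last step left them, time stands still between calls to the robot, and variables do not carry over. Pictures are saved under pics/ and viewed, at most 14 in all, crops included, and the job is handed in when it is done.

Besides the shell and the picture viewer there is one more tool, called after "Emit:" as name(argument=value, ...) on one line, values as JSON. jog_arm: Moves the arm, as the interface text tells. Its arguments: {"type":"object","properties":{"deltas":{"type":"array","items":{"type":"object","properties":{"claw":{"type":"number"},"dp":{"type":"array","items":{"type":"number"}},"twist":{"type":"number"}}}},"grip_force":{"type":"number"}},"required":["deltas"]}

```bash
mkdir -p pics; python3 - <<'E'
from plant import ctrl, vision
import cv2,numpy as np,pickle
s=ctrl.get_state();print(s['eef_pos'],s['ee_rot'],s['opening'],s['time'])
for n in('top','side'):
    d=vision.snapshot(n);pickle.dump(d,open(n+'0.pkl','wb'))
    cv2.imwrite(f'pics/{n}0.png',d['pixels'][:,:,::-1]);print(d['mtx'],np.linalg.inv(d['camera_from_world']).round(3))
E
```

```text
[ 0.15917813 -0.60387719  0.22182709] [-3.14002605e+00  9.32200583e-05  2.57796856e-01] 0.9997815049929554 0.0
[[449.90281159   0.         316.9536777 ]
 [  0.         449.90281159 199.57257326]
 [  0.           0.           1.        ]] [[ 1.200e-02 -9.910e-01  1.340e-01  4.830e-01]
 [-1.000e+00 -1.200e-02  3.000e-03 -1.600e-02]
 [-1.000e-03 -1.340e-01 -9.910e-01  1.266e+00]
 [ 0.000e+00  0.000e+00  0.000e+00  1.000e+00]]
[[424.33820403   0.         314.161505  ]
 [  0.         424.33820403 195.85969014]
 [  0.           0.           1.        ]] [[-0.946 -0.182  0.27   0.391]
 [-0.326  0.522 -0.788  0.728]
 [ 0.003 -0.833 -0.553  0.588]
 [ 0.     0.     0.     1.   ]]
```

View pics/top0.png

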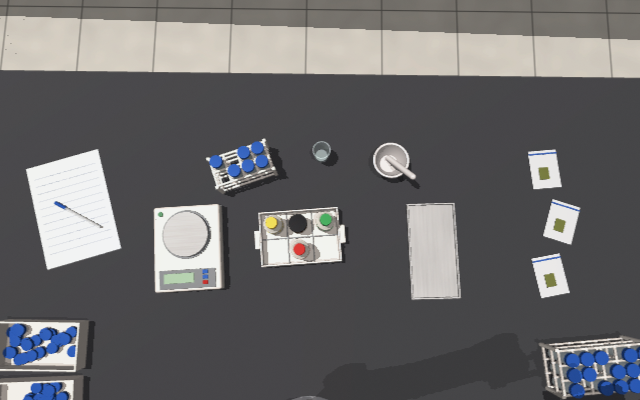

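View pics/side0.png

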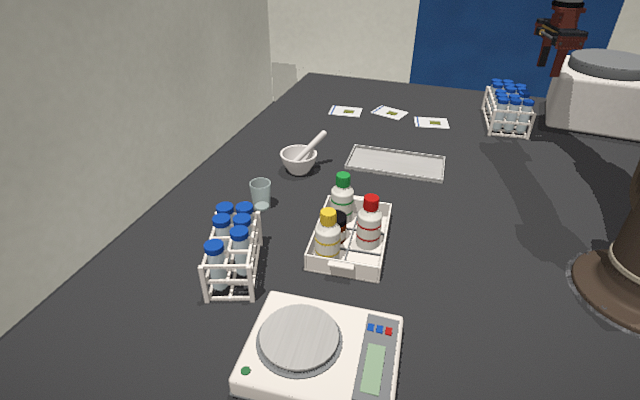

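The top view shows yellow, jar, green and red at about (271,223), (298,223), (326,219) and (300,250). The tray is near (433,251), the pan near (186,234). The side view shows the same layout. Next I'll measure these from colour masks.

```bash
cat > h.py <<'E'
import cv2,numpy as np,pickle
def ray(d,uv,z):
    T=np.linalg.inv(d['camera_from_world']);r=T[:3,:3]@np.linalg.inv(d['mtx'])@[uv[0],uv[1],1];o=T[:3,3]
    return o+r*(z-o[2])/r[2]
H={'red':[(0,9),(172,180)],'yellow':[(22,32)],'green':[(55,80)]}
def mask(d,c):
    h=cv2.cvtColor(d['pixels'],cv2.COLOR_RGB2HSV)
    return sum(cv2.inRange(h,(a,130,60),(b,255,255)) for a,b in H[c])
def blobs(m,amin=30):
    n,l,s,c=cv2.connectedComponentsWithStats(m)
    return sorted([(int(s[i][4]),c[i].round(1),s[i][:4]) for i in range(1,n) if s[i][4]>=amin],key=lambda b:-b[0])
E
python3 - <<'E'
from h import *
t=pickle.load(open('top0.pkl','rb'));s=pickle.load(open('side0.pkl','rb'))
for c in H:
    for d,n,z in((t,'top',.119),(s,'side',.108)):
        for b in blobs(mask(d,c))[:3]: print(c,n,b[0],b[1],b[2],ray(d,b[1],z).round(4))
g=cv2.cvtColor(t['pixels'],cv2.COLOR_RGB2GRAY)
roi=np.zeros_like(g);roi[205:240,284:312]=255
print('jar',[(b[0],b[1],b[2],ray(t,b[1],.064).round(4)) for b in blobs(cv2.inRange(g,0,45)&roi)])
def rect(m,z,nm):
    for c in sorted(cv2.findContours(m,0,2)[0],key=cv2.contourArea)[-1:]:
        r=cv2.minAreaRect(c);P=np.array([ray(t,p,z)[:2] for p in cv2.boxPoints(r)])
        L=np.linalg.norm(np.diff(P,axis=0),axis=1);e=P[1]-P[0] if L[0]>L[1] else P[2]-P[1]
        print(nm,r,P.mean(0).round(4),L.round(4),'longaxis yaw',np.degrees(np.arctan2(e[1],e[0])).round(1))
b=cv2.inRange(g,90,255)
def win(x0,x1,y0,y1):
    r=np.zeros_like(g);r[y0:y1,x0:x1]=255;return r
rect(cv2.morphologyEx(b&win(395,470,195,310),3,np.ones((7,7))),.012,'tray')
rect(cv2.morphologyEx(b&win(245,355,200,280),3,np.ones((5,5))),.04,'carrier')
rect(cv2.morphologyEx(b&win(145,232,195,300),3,np.ones((7,7))),.046,'balance')
gb=cv2.medianBlur(g,3)
print('pan',[(x.round(1),ray(t,x[:2],.06).round(4),x[2]) for x in (cv2.HoughCircles(gb,3,1,20,param1=100,param2=15,minRadius=20,maxRadius=28)[0]) if x[0]<230 and 200<x[1]<270])
cv2.imwrite('pics/crop0.png',cv2.resize(t['pixels'][195:305,140:470,::-1],None,fx=2.4,fy=2.4,interpolation=2))
E
```

```text
red top 104 [299.  248.7] [294 243  11  12] [0.5118 0.0313 0.119 ]
red side 353 [564.5  51.3] [550  36  37  40] [-0.0142 -1.3501  0.108 ]
red side 325 [568.3  16.6] [555   7  31  21] [-0.1373 -2.1702  0.108 ]
red side 250 [370.6 202.1] [363 193  16  19] [0.5112 0.0278 0.108 ]
yellow top 106 [271.1 222.6] [266 217  12  12] [0.5773 0.1038 0.119 ]
yellow side 283 [327.9 216.3] [320 207  17  20] [0.5776 0.1017 0.108 ]
yellow side 30 [327.6 243.3] [316 240  24   6] [0.5542 0.1779 0.108 ]
green top 91 [325.5 219.2] [321 214  10  11] [ 0.5876 -0.0352  0.119 ]
green side 201 [342.4 179.2] [336 171  14  17] [ 0.5886 -0.0385  0.108 ]
jar []
tray ((433.26611328125, 250.790771484375), (97.23894500732422, 49.812076568603516), 86.8201675415039) [ 0.5151 -0.3363] [0.1402 0.2676 0.1362] longaxis yaw -178.5
carrier ((299.2469177246094, 236.60845947265625), (55.219581604003906, 91.34300994873047), 85.73210906982422) [0.5471 0.0344] [0.2505 0.1501 0.2464] longaxis yaw -85.0
balance ((187.51168823242188, 247.96173095703125), (86.90885925292969, 69.12974548339844), 88.5497817993164) [0.5136 0.3353] [0.1889 0.2337 0.1841] longaxis yaw -176.2
pan [(array([184.5, 235.5,  23.6], dtype=float32), array([0.5448, 0.3409, 0.06  ]), np.float32(23.6))]
```

View pics/crop0.png

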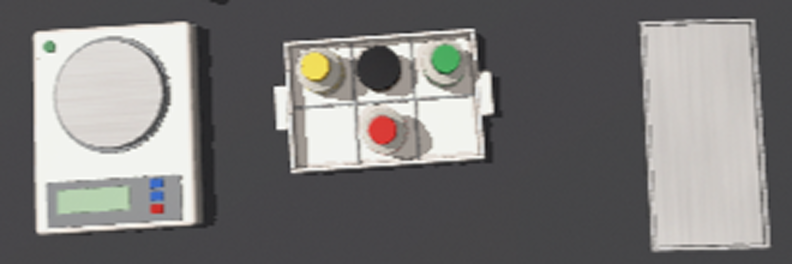

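The measurements agree across both views and with the known sizes:

| Item | Position (x, y) |
|---|---|
| Red | (.511, .030) |
| Yellow | (.5775, .103) |
| Green | (.588, -.0365) |
| Tray centre | (.515, -.336) |
| Pan | about (.547, .338) |
| Carrier yaw | about 4.2° |

First I'll move above red and turn the tool yaw from 14.8° to about 4.2°.

Emit:
jog_arm(deltas=[{"dp":[0.02,0.04,0],"twist":-3.5,"claw":0.0878},{"dp":[0.025,0.045,0],"twist":-3.5},{"dp":[0.025,0.045,0],"twist":-3.5},{"dp":[0.025,0.045,0]},{"dp":[0.025,0.045,0]},{"dp":[0.025,0.045,0]},{"dp":[0.025,0.045,0]},{"dp":[0.025,0.045,0]},{"dp":[0.025,0.045,0]},{"dp":[0.025,0.045,0]},{"dp":[0.025,0.045,0]},{"dp":[0.025,0.045,0]},{"dp":[0.025,0.045,0]},{"dp":[0.025,0.045,0]},{"dp":[0.007,0.009,0]},{"dp":[0,0,0]},{"dp":[0,0,0]}], grip_force=20)

```text
invalid input
```

Emit:
jog_arm(deltas=[{"dp":[0.02,0.04,0],"twist":-3.5,"claw":0.0878},{"dp":[0.025,0.045,0],"twist":-3.5,"claw":0.0878},{"dp":[0.025,0.045,0],"twist":-3.5,"claw":0.0878},{"dp":[0.025,0.045,0],"twist":0,"claw":0.0878},{"dp":[0.025,0.045,0],"twist":0,"claw":0.0878},{"dp":[0.025,0.045,0],"twist":0,"claw":0.0878},{"dp":[0.025,0.045,0],"twist":0,"claw":0.0878},{"dp":[0.025,0.045,0],"twist":0,"claw":0.0878},{"dp":[0.025,0.045,0],"twist":0,"claw":0.0878},{"dp":[0.025,0.045,0],"twist":0,"claw":0.0878},{"dp":[0.025,0.045,0],"twist":0,"claw":0.0878},{"dp":[0.025,0.045,0],"twist":0,"claw":0.0878},{"dp":[0.025,0.045,0],"twist":0,"claw":0.0878},{"dp":[0.025,0.045,0],"twist":0,"claw":0.0878},{"dp":[0.007,0.009,0],"twist":0,"claw":0.0878},{"dp":[0,0,0],"twist":0,"claw":0.0878},{"dp":[0,0,0],"twist":0,"claw":0.0878}], grip_force=20)

```text
time: 2.22
eef_pos: [0.5107, 0.0279, 0.2224]
ee_rot: [3.141, 0.001, 0.073]
ft_force: [-0.3, -0.5, 0.0]
opening: 0.997
gripper_force: 0.0
```

Emit:
jog_arm(deltas=[{"dp":[0,0.002,-0.04],"twist":0,"claw":0.0878},{"dp":[0,0,-0.04],"twist":0,"claw":0.0878},{"dp":[0,0,-0.03],"twist":0,"claw":0.07},{"dp":[0,0,-0.018],"twist":0,"claw":0.05},{"dp":[0,0,0],"twist":0,"claw":0.04},{"dp":[0,0,0],"twist":0,"claw":0.02},{"dp":[0,0,0],"twist":0,"claw":0.02},{"dp":[0,0,0],"twist":0,"claw":0.02},{"dp":[0,0,0],"twist":0,"claw":0.02},{"dp":[0,0,0],"twist":0,"claw":0.02}], grip_force=20)

```text
time: 3.48
eef_pos: [0.5118, 0.0317, 0.0953]
ee_rot: [3.141, -0.001, 0.075]
ft_force: [-0.2, 0.8, 5.2]
opening: 0.338
gripper_force: 20.0
```

Emit:
jog_arm(deltas=[{"dp":[0,0,0.02],"twist":0,"claw":0.02},{"dp":[0,0,0.04],"twist":0,"claw":0.02},{"dp":[0,0,0.04],"twist":0,"claw":0.02},{"dp":[-0.007,-0.018,0.03],"twist":0,"claw":0.02},{"dp":[-0.01,-0.045,0],"twist":0,"claw":0.02},{"dp":[-0.01,-0.05,0],"twist":0,"claw":0.02},{"dp":[-0.01,-0.05,0],"twist":0,"claw":0.02},{"dp":[-0.01,-0.05,0],"twist":0,"claw":0.02},{"dp":[-0.01,-0.05,0],"twist":0,"claw":0.02},{"dp":[-0.01,-0.05,0],"twist":0,"claw":0.02},{"dp":[-0.007,-0.035,0],"twist":0,"claw":0.02},{"dp":[-0.003,-0.018,0],"twist":0,"claw":0.02},{"dp":[0,0,-0.03],"twist":0,"claw":0.02},{"dp":[0,0,-0.04],"twist":0,"claw":0.02},{"dp":[0,0,-0.03],"twist":0,"claw":0.02},{"dp":[0,0,-0.015],"twist":0,"claw":0.02},{"dp":[0,0,-0.008],"twist":0,"claw":0.02},{"dp":[0,0,-0.003],"twist":0,"claw":0.02},{"dp":[0,0,0],"twist":0,"claw":0.02},{"dp":[0,0,0],"twist":0,"claw":0.02}])

```text
time: 5.98
eef_pos: [0.4348, -0.3346, 0.0994]
ee_rot: [3.141, -0.001, 0.074]
ft_force: [-0.5, 0.3, -1.1]
opening: 0.337
gripper_force: 20.0
```

Emit:
jog_arm(deltas=[{"dp":[0,0,-0.002],"twist":0,"claw":0.02},{"dp":[0,0,-0.002],"twist":0,"claw":0.02},{"dp":[0,0,0],"twist":0,"claw":0.02},{"dp":[0,0,0],"twist":0,"claw":0.02}])

```text
time: 6.48
eef_pos: [0.4343, -0.3344, 0.0946]
ee_rot: [-3.142, 0.0, 0.075]
ft_force: [0.6, 0.7, -2.0]
opening: 0.341
gripper_force: 20.0
```

Emit:
jog_arm(deltas=[{"dp":[0,0,-0.0015],"twist":0,"claw":0.02},{"dp":[0,0,0],"twist":0,"claw":0.02},{"dp":[0,0,0],"twist":0,"claw":0.035},{"dp":[0,0,0],"twist":0,"claw":0.06},{"dp":[0,0,0],"twist":0,"claw":0.0878},{"dp":[0,0,0],"twist":0,"claw":0.0878},{"dp":[0,0,0],"twist":0,"claw":0.0878},{"dp":[0,0,0.02],"twist":0,"claw":0.0878},{"dp":[0,0,0.05],"twist":0,"claw":0.0878},{"dp":[0,0,0.06],"twist":0,"claw":0.0878},{"dp":[0.015,0.045,0],"twist":0,"claw":0.0878},{"dp":[0.018,0.055,0],"twist":0,"claw":0.0878},{"dp":[0.018,0.055,0],"twist":0,"claw":0.0878},{"dp":[0.018,0.055,0],"twist":0,"claw":0.0878},{"dp":[0.018,0.055,0],"twist":0,"claw":0.0878},{"dp":[0.018,0.055,0],"twist":0,"claw":0.0878},{"dp":[0.018,0.055,0],"twist":0,"claw":0.0878},{"dp":[0.015,0.045,0],"twist":0,"claw":0.0878},{"dp":[0.005,0.017,0],"twist":0,"claw":0.0878},{"dp":[0,0,0],"twist":0,"claw":0.0878}])

```text
time: 8.98
eef_pos: [0.5772, 0.1033, 0.2228]
ee_rot: [-3.142, 0.001, 0.076]
ft_force: [-0.5, -1.1, 0.3]
opening: 0.998
gripper_force: 0.0
```

```bash
python3 - <<'E'
from h import *
from plant import ctrl,vision
t=vision.snapshot('top')
for c in ('red',):
    print([(b[0],b[1],ray(t,b[1],.118).round(4)) for b in blobs(mask(t,c))[:3]])
print(ctrl.get_state()['eef_pos'],ctrl.get_state()['time'])
cv2.imwrite('pics/t1.png',t['pixels'][:,:,::-1])
E
```

```text
[(132, array([443.1, 281.5]), array([ 0.4341, -0.3322,  0.118 ]))]
[0.57713169 0.10152584 0.22283849] 9.025
```

View pics/t1.png

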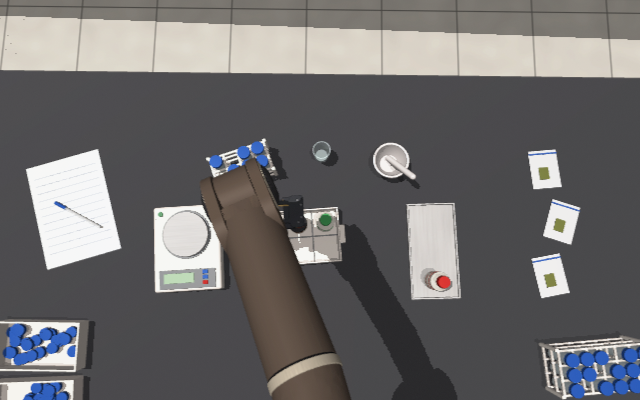

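Red stands upright in the tray, with its cap at pixel (443,281), or (.434,-.332). Next is yellow.

Emit:
jog_arm(deltas=[{"dp":[0,0.001,-0.04],"twist":0,"claw":0.0878},{"dp":[0,0,-0.04],"twist":0,"claw":0.0878},{"dp":[0,0,-0.03],"twist":0,"claw":0.07},{"dp":[0,0,-0.017],"twist":0,"claw":0.05},{"dp":[0,0,0],"twist":0,"claw":0.04},{"dp":[0,0,0],"twist":0,"claw":0.02},{"dp":[0,0,0],"twist":0,"claw":0.02},{"dp":[0,0,0],"twist":0,"claw":0.02},{"dp":[0,0,0],"twist":0,"claw":0.02},{"dp":[0,0,0],"twist":0,"claw":0.02}], grip_force=20)

```text
time: 10.28
eef_pos: [0.5778, 0.104, 0.0968]
ee_rot: [-3.141, -0.001, 0.075]
ft_force: [-1.4, 0.0, 5.5]
opening: 0.335
gripper_force: 20.0
```

Emit:
jog_arm(deltas=[{"dp":[0,0,0.02],"twist":0,"claw":0.02},{"dp":[0,0,0.04],"twist":0,"claw":0.02},{"dp":[0,0,0.04],"twist":0,"claw":0.02},{"dp":[0,-0.015,0.03],"twist":0,"claw":0.02},{"dp":[-0.007,-0.044,0],"twist":0,"claw":0.02},{"dp":[-0.008,-0.055,0],"twist":0,"claw":0.02},{"dp":[-0.008,-0.055,0],"twist":0,"claw":0.02},{"dp":[-0.008,-0.055,0],"twist":0,"claw":0.02},{"dp":[-0.008,-0.055,0],"twist":0,"claw":0.02},{"dp":[-0.008,-0.055,0],"twist":0,"claw":0.02},{"dp":[-0.008,-0.055,0],"twist":0,"claw":0.02},{"dp":[-0.006,-0.035,0],"twist":0,"claw":0.02},{"dp":[-0.002,-0.015,0],"twist":0,"claw":0.02},{"dp":[0,0,-0.03],"twist":0,"claw":0.02},{"dp":[0,0,-0.04],"twist":0,"claw":0.02},{"dp":[0,0,-0.03],"twist":0,"claw":0.02},{"dp":[0,0,-0.015],"twist":0,"claw":0.02},{"dp":[0,0,-0.008],"twist":0,"claw":0.02},{"dp":[0,0,-0.003],"twist":0,"claw":0.02},{"dp":[0,0,0],"twist":0,"claw":0.02}])

```text
time: 12.78
eef_pos: [0.5148, -0.3355, 0.1009]
ee_rot: [3.141, -0.001, 0.075]
ft_force: [-0.3, 0.7, -2.0]
opening: 0.337
gripper_force: 20.0
```

Emit:
jog_arm(deltas=[{"dp":[0,0,-0.002],"twist":0,"claw":0.02},{"dp":[0,0,-0.002],"twist":0,"claw":0.02},{"dp":[0,0,-0.0015],"twist":0,"claw":0.02},{"dp":[0,0,0],"twist":0,"claw":0.02},{"dp":[0,0,0],"twist":0,"claw":0.02}])

```text
time: 13.4
eef_pos: [0.5149, -0.3355, 0.0959]
ee_rot: [3.141, -0.001, 0.075]
ft_force: [-1.9, 0.6, 6.6]
opening: 0.335
gripper_force: 20.0
```

Emit:
jog_arm(deltas=[{"dp":[0,0,0],"twist":0,"claw":0.035},{"dp":[0,0,0],"twist":0,"claw":0.06},{"dp":[0,0,0],"twist":0,"claw":0.0878},{"dp":[0,0,0],"twist":0,"claw":0.0878},{"dp":[0,0,0],"twist":0,"claw":0.0878},{"dp":[0,0,0.02],"twist":0,"claw":0.0878},{"dp":[0,0,0.05],"twist":0,"claw":0.0878},{"dp":[0,0,0.06],"twist":0,"claw":0.0878},{"dp":[0.01,0.04,0],"twist":0,"claw":0.0878},{"dp":[0.013,0.055,0],"twist":0,"claw":0.0878},{"dp":[0.013,0.055,0],"twist":0,"claw":0.0878},{"dp":[0.013,0.055,0],"twist":0,"claw":0.0878},{"dp":[0.012,0.05,0],"twist":0,"claw":0.0878},{"dp":[0.009,0.03,0],"twist":0,"claw":0.0878},{"dp":[0.003,0.014,0],"twist":0,"claw":0.0878},{"dp":[0,0,0],"twist":0,"claw":0.0878},{"dp":[0,0,0],"twist":0,"claw":0.0878}])

```text
time: 15.52
eef_pos: [0.5871, -0.0384, 0.2245]
ee_rot: [3.141, 0.001, 0.072]
ft_force: [-0.1, -1.0, 0.6]
opening: 1.0
gripper_force: 0.0
```

Emit:
jog_arm(deltas=[{"dp":[0,0,-0.04],"twist":0,"claw":0.0878},{"dp":[0,0,-0.04],"twist":0,"claw":0.0878},{"dp":[0,0,-0.03],"twist":0,"claw":0.07},{"dp":[0,0,-0.019],"twist":0,"claw":0.05},{"dp":[0,0,0],"twist":0,"claw":0.04},{"dp":[0,0,0],"twist":0,"claw":0.02},{"dp":[0,0,0],"twist":0,"claw":0.02},{"dp":[0,0,0],"twist":0,"claw":0.02},{"dp":[0,0,0],"twist":0,"claw":0.02},{"dp":[0,0,0],"twist":0,"claw":0.02}])

```text
time: 16.77
eef_pos: [0.5879, -0.0362, 0.0964]
ee_rot: [3.141, -0.001, 0.075]
ft_force: [0.1, -0.5, 5.1]
opening: 0.336
gripper_force: 20.0
```

Emit:
jog_arm(deltas=[{"dp":[0,0,0.02],"twist":0,"claw":0.02},{"dp":[0,0,0.04],"twist":0,"claw":0.02},{"dp":[0,0,0.04],"twist":0,"claw":0.02},{"dp":[0,-0.015,0.03],"twist":0,"claw":0.02},{"dp":[0.001,-0.044,0],"twist":0,"claw":0.02},{"dp":[0.002,-0.055,0],"twist":0,"claw":0.02},{"dp":[0.002,-0.055,0],"twist":0,"claw":0.02},{"dp":[0.001,-0.055,0],"twist":0,"claw":0.02},{"dp":[0.001,-0.045,0],"twist":0,"claw":0.02},{"dp":[0,-0.02,0],"twist":0,"claw":0.02},{"dp":[0,-0.01,0],"twist":0,"claw":0.02},{"dp":[0,0,-0.03],"twist":0,"claw":0.02},{"dp":[0,0,-0.04],"twist":0,"claw":0.02},{"dp":[0,0,-0.03],"twist":0,"claw":0.02},{"dp":[0,0,-0.015],"twist":0,"claw":0.02},{"dp":[0,0,-0.008],"twist":0,"claw":0.02},{"dp":[0,0,-0.003],"twist":0,"claw":0.02},{"dp":[0,0,0],"twist":0,"claw":0.02}])

```text
time: 19.02
eef_pos: [0.5949, -0.3354, 0.1005]
ee_rot: [3.141, -0.001, 0.075]
ft_force: [0.5, 0.1, -1.5]
opening: 0.338
gripper_force: 19.9
```

Emit:
jog_arm(deltas=[{"dp":[0,0,-0.002],"twist":0,"claw":0.02},{"dp":[0,0,-0.002],"twist":0,"claw":0.02},{"dp":[0,0,-0.0015],"twist":0,"claw":0.02},{"dp":[0,0,0],"twist":0,"claw":0.02},{"dp":[0,0,0],"twist":0,"claw":0.02}])

```text
time: 19.65
eef_pos: [0.595, -0.3354, 0.0954]
ee_rot: [3.141, -0.001, 0.075]
ft_force: [-1.1, 1.2, 5.1]
opening: 0.337
gripper_force: 20.0
```

Release and lift, then check the tray and the now-clear jar.

Emit:
jog_arm(deltas=[{"dp":[0,0,0],"twist":0,"claw":0.035},{"dp":[0,0,0],"twist":0,"claw":0.06},{"dp":[0,0,0],"twist":0,"claw":0.0878},{"dp":[0,0,0],"twist":0,"claw":0.0878},{"dp":[0,0,0],"twist":0,"claw":0.0878},{"dp":[0,0,0.02],"twist":0,"claw":0.0878},{"dp":[0,0,0.05],"twist":0,"claw":0.0878},{"dp":[0,0,0.06],"twist":0,"claw":0.0878},{"dp":[-0.02,0.04,0],"twist":0,"claw":0.0878},{"dp":[-0.04,0.04,0],"twist":0,"claw":0.0878},{"dp":[-0.05,0.03,0],"twist":0,"claw":0.0878},{"dp":[-0.05,0.03,0],"twist":0,"claw":0.0878},{"dp":[-0.03,0.02,0],"twist":0,"claw":0.0878},{"dp":[0,0,0],"twist":0,"claw":0.0878},{"dp":[0,0,0],"twist":0,"claw":0.0878}])

```text
time: 21.52
eef_pos: [0.4055, -0.1759, 0.2254]
ee_rot: [3.14, -0.002, 0.074]
ft_force: [0.1, -0.4, -0.2]
opening: 0.997
gripper_force: 0.0
```

```bash
python3 - <<'E'
from h import *
from plant import ctrl,vision
t=vision.snapshot('top')
for c in H: print(c,[(b[0],b[1],ray(t,b[1],.118).round(4)) for b in blobs(mask(t,c))[:2]])
g=cv2.cvtColor(t['pixels'],cv2.COLOR_RGB2GRAY)
roi=np.zeros_like(g);roi[212:236,286:312]=255
print('jar',[(b[0],b[1],b[2],ray(t,b[1],.064).round(4)) for b in blobs(cv2.inRange(g,0,70)&roi)])
print(ctrl.get_state()['eef_pos'],ctrl.get_state()['time'])
cv2.imwrite('pics/t2.png',cv2.resize(t['pixels'][180:320,140:480,::-1],None,fx=2.3,fy=2.3))
E
```

```text
red [(123, array([443.5, 281.3]), array([ 0.4346, -0.3332,  0.118 ])), (56, array([380.1, 300.6]), array([ 0.3852, -0.1736,  0.118 ]))]
yellow [(130, array([442.3, 249.6]), array([ 0.5138, -0.3322,  0.118 ]))]
green [(110, array([441.4, 218.3]), array([ 0.5935, -0.332 ,  0.118 ]))]
jar [(260, array([297.7, 223.1]), array([289, 214,  18,  19], dtype=int32), array([0.5813, 0.0382, 0.064 ]))]
[ 0.40553664 -0.1759403   0.22501233] 21.575
```

View pics/t2.png

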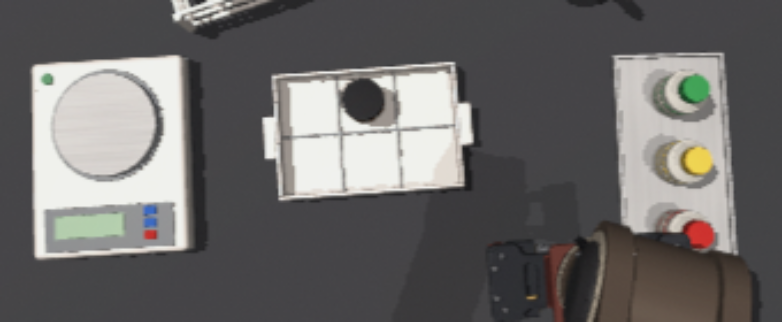

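All three bottles stand in the tray, with caps at pixels (443,281), (442,250) and (441,218). The jar lid is at (297.7,223.1), or (.581,.038). I'll go for the jar now.

Emit:
jog_arm(deltas=[{"dp":[0.025,0.03,0],"twist":0,"claw":0.0878},{"dp":[0.035,0.045,0],"twist":0,"claw":0.0878},{"dp":[0.035,0.045,0],"twist":0,"claw":0.0878},{"dp":[0.035,0.045,0],"twist":0,"claw":0.0878},{"dp":[0.03,0.034,0],"twist":0,"claw":0.0878},{"dp":[0.0155,0.015,0],"twist":0,"claw":0.0878},{"dp":[0,0,0],"twist":0,"claw":0.0878},{"dp":[0,0,-0.04],"twist":0,"claw":0.0878},{"dp":[0,0,-0.05],"twist":0,"claw":0.0878},{"dp":[0,0,-0.02],"twist":0,"claw":0.0878},{"dp":[0,0,-0.01],"twist":0,"claw":0.0878},{"dp":[0,0,0],"twist":0,"claw":0.0878}])

```text
time: 23.08
eef_pos: [0.5798, 0.0379, 0.104]
ee_rot: [3.141, 0.001, 0.074]
ft_force: [-0.0, 0.3, 0.6]
opening: 1.004
gripper_force: 0.0
```

Emit:
jog_arm(deltas=[{"dp":[0,0,-0.03],"twist":0,"claw":0.0878},{"dp":[0,0,-0.03],"twist":0,"claw":0.0878},{"dp":[0,0,-0.014],"twist":0,"claw":0.0878},{"dp":[0,0,0],"twist":0,"claw":0.07},{"dp":[0,0,0],"twist":0,"claw":0.05},{"dp":[0,0,0],"twist":0,"claw":0.04},{"dp":[0,0,0],"twist":0,"claw":0.04},{"dp":[0,0,0],"twist":0,"claw":0.04},{"dp":[0,0,0],"twist":0,"claw":0.04}])

```text
time: 24.2
eef_pos: [0.5803, 0.0388, 0.0308]
ee_rot: [3.141, -0.001, 0.075]
ft_force: [-0.9, 1.1, 6.6]
opening: 0.562
gripper_force: 20.0
```

Emit:
jog_arm(deltas=[{"dp":[0,0,0.02],"twist":0,"claw":0.04},{"dp":[0,0,0.04],"twist":0,"claw":0.04},{"dp":[0,0,0.045],"twist":0,"claw":0.04},{"dp":[0,0.01,0.025],"twist":0,"claw":0.04},{"dp":[-0.004,0.04,0],"twist":0,"claw":0.04},{"dp":[-0.005,0.05,0],"twist":0,"claw":0.04},{"dp":[-0.006,0.055,0],"twist":0,"claw":0.04},{"dp":[-0.006,0.055,0],"twist":0,"claw":0.04},{"dp":[-0.005,0.05,0],"twist":0,"claw":0.04},{"dp":[-0.004,0.03,0],"twist":0,"claw":0.04},{"dp":[-0.001,0.01,0],"twist":0,"claw":0.04},{"dp":[0,0,0],"twist":0,"claw":0.04},{"dp":[0,0,-0.03],"twist":0,"claw":0.04},{"dp":[0,0,-0.025],"twist":0,"claw":0.04},{"dp":[0,0,-0.01],"twist":0,"claw":0.04},{"dp":[0,0,-0.004],"twist":0,"claw":0.04},{"dp":[0,0,0],"twist":0,"claw":0.04},{"dp":[0,0,0],"twist":0,"claw":0.04}])

```text
time: 26.45
eef_pos: [0.5493, 0.3389, 0.0921]
ee_rot: [-3.141, -0.001, 0.074]
ft_force: [-1.4, 0.4, -1.0]
opening: 0.564
gripper_force: 20.0
```

```bash
python3 - <<'E'
from h import *
from plant import ctrl,vision
a=vision.snapshot('side')
print(ctrl.get_state()['eef_pos'],ctrl.get_state()['ft_force'])
cv2.imwrite('pics/s3.png',cv2.resize(a['pixels'][180:400,180:460,::-1],None,fx=2.4,fy=2.4))
E
```

```text
[0.54922204 0.33891562 0.09204819] [ 0.30969283  0.42362483 -1.58423495]
```

View pics/s3.png

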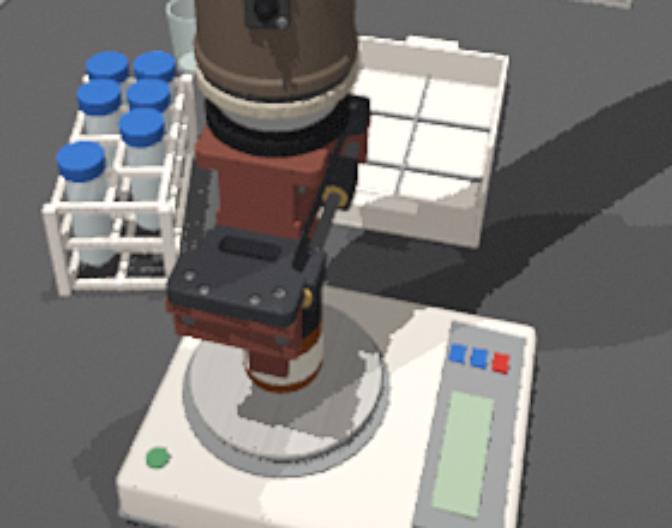

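The jar hangs about 5 mm above the pan, with its base near crop pixel (283,375) and the pan centre near (285,375). Lower it, release and lift.

Emit:
jog_arm(deltas=[{"dp":[0,0,-0.002],"twist":0,"claw":0.04},{"dp":[0,0,-0.002],"twist":0,"claw":0.04},{"dp":[0,0,-0.0015],"twist":0,"claw":0.04},{"dp":[0,0,0],"twist":0,"claw":0.04},{"dp":[0,0,0],"twist":0,"claw":0.04}])

```text
time: 27.12
eef_pos: [0.5488, 0.3387, 0.0869]
ee_rot: [3.141, -0.001, 0.075]
ft_force: [-2.7, -3.3, 8.9]
opening: 0.561
gripper_force: 20.0
```

Emit:
jog_arm(deltas=[{"dp":[0,0,0],"twist":0,"claw":0.052},{"dp":[0,0,0],"twist":0,"claw":0.065},{"dp":[0,0,0],"twist":0,"claw":0.0878},{"dp":[0,0,0],"twist":0,"claw":0.0878},{"dp":[0,0,0],"twist":0,"claw":0.0878},{"dp":[0,0,0.03],"twist":0,"claw":0.0878},{"dp":[0,0,0.05],"twist":0,"claw":0.0878},{"dp":[0,0,0.06],"twist":0,"claw":0.0878},{"dp":[0,-0.034,0],"twist":0,"claw":0.0878},{"dp":[0.006,-0.055,0],"twist":0,"claw":0.0878},{"dp":[0.006,-0.055,0],"twist":0,"claw":0.0878},{"dp":[0.006,-0.055,0],"twist":0,"claw":0.0878},{"dp":[0.006,-0.055,0],"twist":0,"claw":0.0878},{"dp":[0.006,-0.055,0],"twist":0,"claw":0.0878},{"dp":[0.004,-0.055,0],"twist":0,"claw":0.0878},{"dp":[0,0,0],"twist":0,"claw":0.0878}])

```text
time: 29.12
eef_pos: [0.5829, -0.0315, 0.2253]
ee_rot: [3.139, 0.001, 0.066]
ft_force: [-0.3, -0.6, -0.3]
opening: 0.999
gripper_force: 0.0
```

```bash
python3 - <<'E'
from h import *
from plant import ctrl,vision
t=vision.snapshot('top')
for c in H: print(c,[(b[0],b[1],ray(t,b[1],.118).round(4)) for b in blobs(mask(t,c))[:2]])
g=cv2.cvtColor(t['pixels'],cv2.COLOR_RGB2GRAY)
roi=np.zeros_like(g);roi[208:258,162:210]=255
print('jar',[(b[0],b[1],b[2],ray(t,b[1],.12).round(4)) for b in blobs(cv2.inRange(g,0,60)&roi)])
print(ctrl.get_state()['eef_pos'],ctrl.get_state()['time'])
cv2.imwrite('pics/t4.png',cv2.resize(t['pixels'][190:310,140:480,::-1],None,fx=2.3,fy=2.3))
E
```

```text
red [(132, array([443.1, 281.5]), array([ 0.4341, -0.3322,  0.118 ]))]
yellow [(128, array([442.3, 249.6]), array([ 0.5138, -0.3322,  0.118 ]))]
green [(109, array([441.4, 218.2]), array([ 0.5938, -0.332 ,  0.118 ]))]
jar [(314, array([180.6, 232. ]), array([170, 223,  22,  19], dtype=int32), array([0.5505, 0.3336, 0.12  ]))]
[ 0.58278077 -0.02788014  0.22547411] 29.175
```

View pics/t4.png

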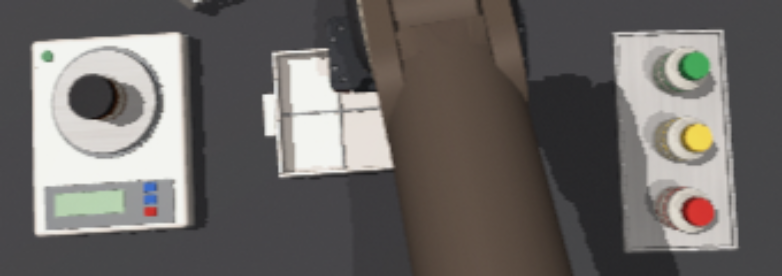

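The jar stands centred on the pan, at crop pixel (93,96), with the bottles still in the tray. I'll return green first.

Emit:
jog_arm(deltas=[{"dp":[0.002,-0.05,0],"twist":0,"claw":0.0878},{"dp":[0.002,-0.055,0],"twist":0,"claw":0.0878},{"dp":[0.002,-0.055,0],"twist":0,"claw":0.0878},{"dp":[0.002,-0.055,0],"twist":0,"claw":0.0878},{"dp":[0.002,-0.05,0],"twist":0,"claw":0.0878},{"dp":[0.002,-0.03,0],"twist":0,"claw":0.0878},{"dp":[0,-0.015,0],"twist":0,"claw":0.0878},{"dp":[0,0,0],"twist":0,"claw":0.0878},{"dp":[0,0,0],"twist":0,"claw":0.0878},{"dp":[0,0,0],"twist":0,"claw":0.0878}])

```text
time: 30.42
eef_pos: [0.5954, -0.3335, 0.226]
ee_rot: [-3.141, -0.0, 0.077]
ft_force: [0.2, -0.4, -0.2]
opening: 1.0
gripper_force: 0.0
```

Emit:
jog_arm(deltas=[{"dp":[0,-0.002,-0.04],"twist":0,"claw":0.0878},{"dp":[0,0,-0.04],"twist":0,"claw":0.0878},{"dp":[0,0,-0.03],"twist":0,"claw":0.07},{"dp":[0,0,-0.02],"twist":0,"claw":0.05},{"dp":[0,0,0],"twist":0,"claw":0.04},{"dp":[0,0,0],"twist":0,"claw":0.02},{"dp":[0,0,0],"twist":0,"claw":0.02},{"dp":[0,0,0],"twist":0,"claw":0.02},{"dp":[0,0,0],"twist":0,"claw":0.02},{"dp":[0,0,0],"twist":0,"claw":0.02}])

```text
time: 31.68
eef_pos: [0.5953, -0.3374, 0.0964]
ee_rot: [3.141, -0.001, 0.075]
ft_force: [0.5, 0.7, 5.0]
opening: 0.339
gripper_force: 19.9
```

Emit:
jog_arm(deltas=[{"dp":[0,0,0.02],"twist":0,"claw":0.02},{"dp":[0,0,0.04],"twist":0,"claw":0.02},{"dp":[0,0,0.04],"twist":0,"claw":0.02},{"dp":[0,0.015,0.03],"twist":0,"claw":0.02},{"dp":[-0.001,0.044,0],"twist":0,"claw":0.02},{"dp":[-0.002,0.055,0],"twist":0,"claw":0.02},{"dp":[-0.002,0.055,0],"twist":0,"claw":0.02},{"dp":[-0.001,0.055,0],"twist":0,"claw":0.02},{"dp":[-0.001,0.045,0],"twist":0,"claw":0.02},{"dp":[0,0.022,0],"twist":0,"claw":0.02},{"dp":[0,0.01,0],"twist":0,"claw":0.02},{"dp":[0,0,0],"twist":0,"claw":0.02},{"dp":[0,0,-0.03],"twist":0,"claw":0.02},{"dp":[0,0,-0.04],"twist":0,"claw":0.02},{"dp":[0,0,-0.03],"twist":0,"claw":0.02},{"dp":[0,0,-0.015],"twist":0,"claw":0.02},{"dp":[0,0,-0.008],"twist":0,"claw":0.02},{"dp":[0,0,-0.002],"twist":0,"claw":0.02},{"dp":[0,0,0],"twist":0,"claw":0.02}])

```text
time: 34.05
eef_pos: [0.5884, -0.0364, 0.1015]
ee_rot: [3.141, -0.001, 0.074]
ft_force: [0.0, 0.5, -2.4]
opening: 0.339
gripper_force: 19.9
```

Emit:
jog_arm(deltas=[{"dp":[0,0,-0.002],"twist":0,"claw":0.02},{"dp":[0,0,-0.002],"twist":0,"claw":0.02},{"dp":[0,0,-0.001],"twist":0,"claw":0.02},{"dp":[0,0,0],"twist":0,"claw":0.02},{"dp":[0,0,0],"twist":0,"claw":0.02}])

```text
time: 34.67
eef_pos: [0.5889, -0.0355, 0.0971]
ee_rot: [-3.141, -0.003, 0.075]
ft_force: [-1.3, 1.1, 7.6]
opening: 0.338
gripper_force: 20.0
```

Emit:
jog_arm(deltas=[{"dp":[0,0,0],"twist":0,"claw":0.035},{"dp":[0,0,0],"twist":0,"claw":0.06},{"dp":[0,0,0],"twist":0,"claw":0.0878},{"dp":[0,0,0],"twist":0,"claw":0.0878},{"dp":[0,0,0],"twist":0,"claw":0.0878},{"dp":[0,0,0.02],"twist":0,"claw":0.0878},{"dp":[0,0,0.05],"twist":0,"claw":0.0878},{"dp":[0,0,0.06],"twist":0,"claw":0.0878},{"dp":[-0.01,-0.04,0],"twist":0,"claw":0.0878},{"dp":[-0.013,-0.055,0],"twist":0,"claw":0.0878},{"dp":[-0.013,-0.055,0],"twist":0,"claw":0.0878},{"dp":[-0.013,-0.055,0],"twist":0,"claw":0.0878},{"dp":[-0.012,-0.05,0],"twist":0,"claw":0.0878},{"dp":[-0.009,-0.03,0],"twist":0,"claw":0.0878},{"dp":[-0.003,-0.014,0],"twist":0,"claw":0.0878},{"dp":[0,0,0],"twist":0,"claw":0.0878},{"dp":[0,0,0],"twist":0,"claw":0.0878},{"dp":[0,0,0],"twist":0,"claw":0.0878}])

```text
time: 36.92
eef_pos: [0.5156, -0.3337, 0.2258]
ee_rot: [-3.141, -0.0, 0.077]
ft_force: [-1.1, 0.3, -0.0]
opening: 0.997
gripper_force: 0.0
```

Emit:
jog_arm(deltas=[{"dp":[0,0,-0.04],"twist":0,"claw":0.0878},{"dp":[0,0,-0.04],"twist":0,"claw":0.0878},{"dp":[0,0,-0.03],"twist":0,"claw":0.07},{"dp":[0,0,-0.02],"twist":0,"claw":0.05},{"dp":[0,0,0],"twist":0,"claw":0.04},{"dp":[0,0,0],"twist":0,"claw":0.02},{"dp":[0,0,0],"twist":0,"claw":0.02},{"dp":[0,0,0],"twist":0,"claw":0.02},{"dp":[0,0,0],"twist":0,"claw":0.02},{"dp":[0,0,0],"twist":0,"claw":0.02}])

```text
time: 38.17
eef_pos: [0.5153, -0.3355, 0.0964]
ee_rot: [3.141, -0.001, 0.075]
ft_force: [-1.4, 1.6, 5.5]
opening: 0.336
gripper_force: 20.0
```

Emit:
jog_arm(deltas=[{"dp":[0,0,0.02],"twist":0,"claw":0.02},{"dp":[0,0,0.04],"twist":0,"claw":0.02},{"dp":[0,0,0.04],"twist":0,"claw":0.02},{"dp":[0,0.015,0.03],"twist":0,"claw":0.02},{"dp":[0.007,0.044,0.01],"twist":0,"claw":0.02},{"dp":[0.008,0.055,0],"twist":0,"claw":0.02},{"dp":[0.008,0.055,0],"twist":0,"claw":0.02},{"dp":[0.008,0.055,0],"twist":0,"claw":0.02},{"dp":[0.008,0.055,0],"twist":0,"claw":0.02},{"dp":[0.008,0.055,0],"twist":0,"claw":0.02},{"dp":[0.008,0.055,0],"twist":0,"claw":0.02},{"dp":[0.006,0.035,0],"twist":0,"claw":0.02},{"dp":[0.0015,0.0155,0],"twist":0,"claw":0.02},{"dp":[0,0,0],"twist":0,"claw":0.02},{"dp":[0,0,-0.04],"twist":0,"claw":0.02},{"dp":[0,0,-0.04],"twist":0,"claw":0.02},{"dp":[0,0,-0.03],"twist":0,"claw":0.02},{"dp":[0,0,-0.015],"twist":0,"claw":0.02},{"dp":[0,0,-0.01],"twist":0,"claw":0.02},{"dp":[0,0,0],"twist":0,"claw":0.02}])

```text
time: 40.67
eef_pos: [0.5775, 0.1036, 0.1007]
ee_rot: [3.141, 0.0, 0.074]
ft_force: [-0.2, 0.1, -1.1]
opening: 0.338
gripper_force: 20.0
```

Emit:
jog_arm(deltas=[{"dp":[0,0,-0.002],"twist":0,"claw":0.02},{"dp":[0,0,-0.002],"twist":0,"claw":0.02},{"dp":[0,0,-0.001],"twist":0,"claw":0.02},{"dp":[0,0,0],"twist":0,"claw":0.02},{"dp":[0,0,0],"twist":0,"claw":0.02}])

```text
time: 41.3
eef_pos: [0.5783, 0.1047, 0.0973]
ee_rot: [-3.142, -0.003, 0.075]
ft_force: [-0.4, -0.3, 7.9]
opening: 0.336
gripper_force: 20.0
```

Emit:
jog_arm(deltas=[{"dp":[0,0,0],"twist":0,"claw":0.035},{"dp":[0,0,0],"twist":0,"claw":0.06},{"dp":[0,0,0],"twist":0,"claw":0.0878},{"dp":[0,0,0],"twist":0,"claw":0.0878},{"dp":[0,0,0],"twist":0,"claw":0.0878},{"dp":[0,0,0.02],"twist":0,"claw":0.0878},{"dp":[0,0,0.05],"twist":0,"claw":0.0878},{"dp":[0,0,0.06],"twist":0,"claw":0.0878},{"dp":[-0.015,-0.045,0],"twist":0,"claw":0.0878},{"dp":[-0.018,-0.055,0],"twist":0,"claw":0.0878},{"dp":[-0.018,-0.055,0],"twist":0,"claw":0.0878},{"dp":[-0.018,-0.055,0],"twist":0,"claw":0.0878},{"dp":[-0.018,-0.055,0],"twist":0,"claw":0.0878},{"dp":[-0.018,-0.055,0],"twist":0,"claw":0.0878},{"dp":[-0.018,-0.055,0],"twist":0,"claw":0.0878},{"dp":[-0.016,-0.045,0],"twist":0,"claw":0.0878},{"dp":[-0.005,-0.019,0],"twist":0,"claw":0.0878},{"dp":[0,0,0],"twist":0,"claw":0.0878},{"dp":[0,0,0],"twist":0,"claw":0.0878}])

```text
time: 43.68
eef_pos: [0.4345, -0.3327, 0.2261]
ee_rot: [-3.141, -0.001, 0.077]
ft_force: [0.9, 1.2, 0.7]
opening: 0.999
gripper_force: 0.0
```

Emit:
jog_arm(deltas=[{"dp":[0,0,-0.04],"twist":0,"claw":0.0878},{"dp":[0,0,-0.04],"twist":0,"claw":0.0878},{"dp":[0,0,-0.03],"twist":0,"claw":0.07},{"dp":[0,0,-0.02],"twist":0,"claw":0.05},{"dp":[0,0,0],"twist":0,"claw":0.04},{"dp":[0,0,0],"twist":0,"claw":0.02},{"dp":[0,0,0],"twist":0,"claw":0.02},{"dp":[0,0,0],"twist":0,"claw":0.02},{"dp":[0,0,0],"twist":0,"claw":0.02},{"dp":[0,0,0],"twist":0,"claw":0.02}])

```text
time: 44.92
eef_pos: [0.4338, -0.335, 0.0963]
ee_rot: [3.141, -0.001, 0.075]
ft_force: [-0.5, 0.6, 6.1]
opening: 0.329
gripper_force: 20.0
```

Emit:
jog_arm(deltas=[{"dp":[0,0,0.02],"twist":0,"claw":0.02},{"dp":[0,0,0.04],"twist":0,"claw":0.02},{"dp":[0,0,0.04],"twist":0,"claw":0.02},{"dp":[0.007,0.018,0.04],"twist":0,"claw":0.02},{"dp":[0.01,0.045,0],"twist":0,"claw":0.02},{"dp":[0.01,0.05,0],"twist":0,"claw":0.02},{"dp":[0.01,0.05,0],"twist":0,"claw":0.02},{"dp":[0.01,0.05,0],"twist":0,"claw":0.02},{"dp":[0.01,0.05,0],"twist":0,"claw":0.02},{"dp":[0.01,0.05,0],"twist":0,"claw":0.02},{"dp":[0.007,0.036,0],"twist":0,"claw":0.02},{"dp":[0.0035,0.0175,0],"twist":0,"claw":0.02},{"dp":[0,0,0],"twist":0,"claw":0.02},{"dp":[0,0,-0.04],"twist":0,"claw":0.02},{"dp":[0,0,-0.04],"twist":0,"claw":0.02},{"dp":[0,0,-0.03],"twist":0,"claw":0.02},{"dp":[0,0,-0.015],"twist":0,"claw":0.02},{"dp":[0,0,-0.01],"twist":0,"claw":0.02},{"dp":[0,0,0],"twist":0,"claw":0.02}])

```text
time: 47.3
eef_pos: [0.5109, 0.0313, 0.1007]
ee_rot: [3.141, 0.0, 0.074]
ft_force: [1.4, 0.3, -1.5]
opening: 0.336
gripper_force: 20.0
```

Emit:
jog_arm(deltas=[{"dp":[0,0,-0.002],"twist":0,"claw":0.02},{"dp":[0,0,-0.002],"twist":0,"claw":0.02},{"dp":[0,0,-0.001],"twist":0,"claw":0.02},{"dp":[0,0,0],"twist":0,"claw":0.02},{"dp":[0,0,0],"twist":0,"claw":0.02}])

```text
time: 47.92
eef_pos: [0.5119, 0.032, 0.0973]
ee_rot: [3.141, -0.003, 0.075]
ft_force: [-2.4, 0.0, 9.6]
opening: 0.338
gripper_force: 20.0
```

Emit:
jog_arm(deltas=[{"dp":[0,0,0],"twist":0,"claw":0.035},{"dp":[0,0,0],"twist":0,"claw":0.06},{"dp":[0,0,0],"twist":0,"claw":0.0878},{"dp":[0,0,0],"twist":0,"claw":0.0878},{"dp":[0,0,0],"twist":0,"claw":0.0878},{"dp":[0,0,0.02],"twist":0,"claw":0.0878},{"dp":[0,0,0.05],"twist":0,"claw":0.0878},{"dp":[0,0,0.06],"twist":0,"claw":0.0878},{"dp":[-0.01,-0.045,0],"twist":0,"claw":0.0878},{"dp":[-0.01,-0.055,0],"twist":0,"claw":0.0878},{"dp":[-0.01,-0.055,0],"twist":0,"claw":0.0878},{"dp":[-0.01,-0.055,0],"twist":0,"claw":0.0878},{"dp":[-0.01,-0.055,0],"twist":0,"claw":0.0878},{"dp":[-0.01,-0.055,0],"twist":0,"claw":0.0878},{"dp":[0,0,0],"twist":0,"claw":0.0878},{"dp":[0,0,0],"twist":0,"claw":0.0878},{"dp":[0,0,0],"twist":0,"claw":0.0878}])

```text
time: 50.05
eef_pos: [0.4515, -0.2867, 0.2257]
ee_rot: [-3.141, -0.0, 0.077]
ft_force: [-0.1, -0.4, 0.9]
opening: 0.996
gripper_force: 0.0
```

```bash
python3 - <<'E'
from h import *
from plant import ctrl,vision
t=vision.snapshot('top');t0=pickle.load(open('top0.pkl','rb'))
for c in H: print(c,[[ray(d,b[1],.119).round(4) for b in blobs(mask(d,c))[:1]] for d in (t0,t)])
print(ctrl.get_state()['eef_pos'],ctrl.get_state()['time'])
cv2.imwrite('pics/t5.png',t['pixels'][:,:,::-1])
E
```

```text
red [[array([0.5118, 0.0313, 0.119 ])], [array([ 0.4378, -0.3237,  0.119 ])]]
yellow [[array([0.5773, 0.1038, 0.119 ])], [array([0.577, 0.104, 0.119])]]
green [[array([ 0.5876, -0.0352,  0.119 ])], [array([ 0.5868, -0.0342,  0.119 ])]]
[ 0.4514237  -0.286784    0.22576943] 50.1
```

View pics/t5.png

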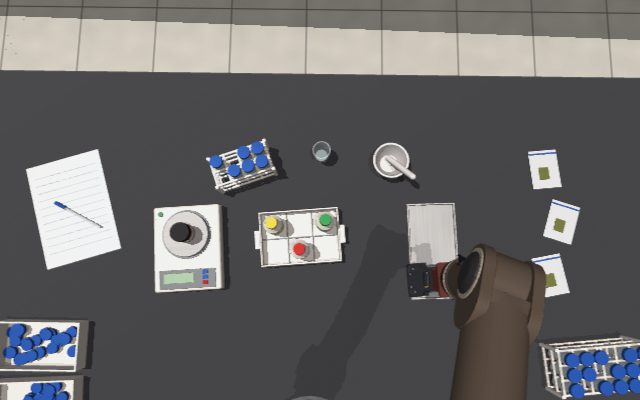

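All three bottles are back: yellow at pixel (271,223), red at (299,249), green at (326,220), matching the start picture. The red reading of (.438,-.324) is the gripper's own red part. The jar stands on the pan, and the bystanders look unmoved. The arm is clear, so I'm handing in.

```bash
python3 -c "
from plant import ctrl
print(ctrl.sign_off())"
```

```text
the job is handed in; nothing more can be done
None
```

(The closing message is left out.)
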